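# Clamp a heat sink in a cam-lock fixture

### The job

Clamp the heat sink that lies in the nest of the cam-lock fixture, so that it can be drilled and tapped. Without grasping anything, push the cam lever with the fingertips round to its low point, forward against its stop, so that the cam lets the slide pass; push the slide forward by its upright plate until its jaw has driven the heat sink fully home against the end stop; then push the lever back towards you against its other stop, so that the cam locks behind the slide's follower. Do not touch the heat sink yourself, keep it flat in its nest, leave everything lying round the fixture where it is, and finish clear of it all.

Things in the scene. Friction and masses are not known exactly. Their poses are not given: they have to be found in the camera images.
- fixture: the cam-lock fixture, fixed to the bench: aluminium base plate 197 x 140 x 8 mm with slide, cam lever and nest. Origin: underside, on the slide's centre line, level in x with the cam pivot. Its x axis is the slide's forward direction (away from the robot, turned up to 0.45 rad to the left), y to its left, z up. The plate spans x -85 to +112, y -48 to +92. Lever and slide are on it as given below
- pivot (a point): the vertical axis of the cam lever, fixture x 0, y +52, 37 mm above the bench (the bolt head on it reaches 41). The steel cam plate, 18 to 28 above the bench, is a disc of radius 30 mm with one flat, the low point, 16.5 mm from the axis. Two thin steel dowels (tops 37 above the bench) stand 42 mm from the axis as the lever's stops
- lever_knob (a point): middle of the black upright handle of the cam lever, a cylinder of 14 mm diameter that stands from 36 to 66 mm above the bench, its axis 62 mm from the cam pivot; this point is 51 mm above the bench. Push it from the side; the lever arm below it is 13 mm wide, 29 to 36 above the bench
- cam (a joint): angle of the cam lever, rad: 0 = locked (stop), lever pointing back, 168 degrees counter-clockwise from the fixture's x axis; grows clockwise from above to 2.0 (stop) = low point, lever pointing forward and left, 53 degrees from x. It blocks the slide below about 1.7; with the slide home it locks it below about 0.25. Stays where left; friction 0.15 N m, about 2.5 N at the handle
- push_plate (a point): middle of the rear face of the slide's upright push plate, which looks back along the fixture's -x; the plate is aluminium, 36 mm wide, 8 mm thick, from 14 to 48 mm above the bench; this point is 31 mm above the bench
- slide (a joint): travel of the slide along fixture x, m: 0 = fully back; at 0.0045 it meets the cam unless that is at its low point; 0.048 = home, jaw pressing the heat sink on the end stop. Friction 2.5 N, stays where left. At 0 the push plate's rear face is at fixture x -60, the jaw's face at +14 and the follower, a steel roller of 14 mm diameter on the slide's left, at x -26, y +22
- heat_sink: the workpiece, a black finned heat sink 30 (x) x 50 (y) x 22 mm, loose, lying in the fixture's nest in front of the jaw on the base plate (8 mm above the bench). Origin: centre of its underside; fully home this is at fixture x +77
- spare_sink: bystander: a like heat sink 30 x 50 x 22 mm lying on the bench to the right of the fixture; origin: centre of underside
- terminal_short: bystander: green terminal block 21 x 45 x 20 mm right of the fixture; origin: centre of underside
- screwdriver_red: bystander: red-handled screwdriver 25 x 144 x 25 mm lying along the fixture's right side; origin: centre of underside
- capacitor: bystander: dark round capacitor, 22 mm diameter, 40 mm tall, standing right of the nest; origin: centre of underside
- terminal_long: bystander: green terminal block 21 x 60 x 20 mm lying left of the lever's sweep; origin: centre of underside
- tape_roll: bystander: amber roll of tape 60 mm diameter, 18 mm high, lying flat to the front left of the fixture; origin: centre of underside
- end_stop (a point): middle of the rear face of the steel end stop, fixture x +92, y 0, 18 mm above the bench (its top is at 28). The nest lies behind it, x 55 to 92, between two steel side guides (inner faces y +-27, tops 19 above the bench)
There are look-alikes about, which are no part of the job. What is shaped like the heat_sink but pink or yellow is not meant.

How it is judged:
By the outcome, as a careful person would: the job done as asked, in the order asked, and still so for the second after the job is handed in, with the robot touching nothing.
It also fails if it takes over 61 s, if anything falls off the work surface, if the arm or the gripper's body presses on something with over 40 N, if the wrist force passes 120 N, or if a joint passes its speed limit or range.

### The arm

A 7-joint arm with a two-finger parallel gripper is mounted at the origin on a cart in front of the work surface, level with it; the furniture and walls round the work are solid. World frame = base frame: x ahead of the robot, y to its left, z up, the work surface at z = 0. Lengths are in mm, angles in rad, forces in N, time in s.
With the tool pointing down it reaches from about 425 to 825 mm from the base axis. Payload 3.6 kg.
Tool frame: the origin (TCP) lies at the very end of the fingers, on their centre line; the grasp point (between the pads) lies 19 mm behind it (env.tcp_to_grasp is the distance from the TCP to the grasp point, in mm); z points along the fingers, y is the line along which they close (so a half turn about z gives the same grasp; the last joint's range is limited). The gripper opens to 93 mm and grips with 3 to 60 N. Pads are 15 mm wide; open, the fingers measure 128 mm over their backs; the gripper's body (75 mm by 188 mm) begins 65 mm behind the grasp point.
Start: joints at [1.258, 0.615, -0.013, 1.423, 0.008, 1.103, -0.04], TCP at [183.264, -623.599, 218.64] pointing down, gripper open.
Joint ranges: [-3.12, 3.12], [-0.3, 2.06], [-1.34, 1.32], [0.26, 2.42], [-1.36, 4.5], [0.01, 1.98], [-2.84, 2.84]. Speed limits (rad/s): [2.79, 2.79, 3.14, 3.14, 3.14, 3.14, 3.14].

### API

Orientations are given as a rotation vector (axis times angle).
In Python, from station import env gives the robot as it stands.
- The arm moves only by the tool jog_arm, never from a script. Its argument "steps" is a list that holds one entry, the list of rows, each a list of 7 numbers: the turn, a rotation vector about the tool's x, y, z in degrees, then the shift along the tool's x, y, z in cm, then the finger opening in cm, from 0 to 9.3. A call has 1 to 12 rows; each row is the pose to reach, as a shift and turn from the pose commanded when the call began, along the tool's axes at that moment; what a row does not reach only later rows make up. A row lasts 1/8 s, in which the tool goes at most 62.5 mm and 10.7 degrees, less where a joint would pass 70% of its speed; a pose out of reach is approached as far as the arm can. A call with a gripper value outside its range is refused whole. The fingers move at their own pace and stop on an object; "grip_force" is the grip in N (left out, the last holds). Time passes only in rows, so rows that repeat a pose let the fingers close. It gives the time, the measured TCP pose, the force, the opening and the grip force at its end, in the units of the state.
- env.state(): the state, without advancing time (a new reading comes with each control period).
- env.grab_frame(name): name is "side" or "top"; returns a dict with "pixels" (420x560x3 uint8, red, green, blue), "fx", "fy", "cx", "cy" (pixels), "camera_from_world" (4x4, takes a point from world to camera coordinates). Camera axes: x right, y up, looking along -z (the intrinsics and any distortion apply to the point x, -y, -z); pixel columns grow to the right and rows downward; lengths in mm; the calibration is good to about 2 mm. A picture is of the moment at which its call begins. There is no depth.
- env.finish_job(): hands the job in; it is judged then, once.
The state is a dict: "clock": time; "joint_pos": joint angles; "qvel": joint speeds; "joint_torque": joint torques, N m; "tool_pos": TCP position; "tcp_rot": TCP orientation; "ft_force": force on the tool from outside, world axes, zero at the start; "moment": the same for the moment, N m; "width": opening from 0.0 (shut) to 1.0 (fully open); "grip_force": force on a finger pad.
Only numpy, scipy, OpenCV 4.12 (cv2) and the standard library are available. Lean on these libraries where they do the work, as an engineer would, in place of code of your own. Each camera call takes 0.05 s, during which the arm holds its last target. There are 200 camera calls.

## Working session

There is one attempt and no reset: what is moved stays moved. The work goes in short steps, Python scripts to look and compute and a tool call to move; the robot and the scene stay as the last step left them, time stands still between calls to the robot, and variables do not carry over. Pictures are saved under pics/ and viewed, at most 10 in all, crops included, and the job is handed in when it is done.

Besides the shell and the picture viewer there is one more tool, called as name(argument=value, ...) on one line, values as JSON. jog_arm: Moves the arm, as the interface text tells. Its arguments: {"type":"object","properties":{"steps":{"type":"array","items":{"type":"array","items":{"type":"array","items":{"type":"number"}}}},"grip_force":{"type":"number"}},"required":["steps"]}

```bash
mkdir -p pics
cat > h.py <<'E'
import numpy as np, cv2
from station import env
def grab(n,save=None):
    f=env.grab_frame(n)
    if save: cv2.imwrite(f'pics/{save}.png',cv2.cvtColor(f['pixels'],cv2.COLOR_RGB2BGR))
    return f
def ray(f,u,v):
    M=np.array(f['camera_from_world']);R=M[:3,:3];t=M[:3,3]
    d=np.array([(u-f['cx'])/f['fx'],-(v-f['cy'])/f['fy'],-1.])
    return -R.T@t,R.T@d
def onz(f,u,v,z):
    o,d=ray(f,u,v);return o+d*(z-o[2])/d[2]
def proj(f,p):
    M=np.array(f['camera_from_world']);c=M[:3,:3]@np.array(p,float)+M[:3,3]
    return f['cx']-f['fx']*c[0]/c[2], f['cy']+f['fy']*c[1]/c[2]
E
python3 - <<'E'
from h import *
for n in('top','side'):
    f=grab(n,n+'0');print(n,[k for k in f],f['fx'],f['cx'],f['cy'],np.round(ray(f,280,210),2))
print(env.state())
E
```

```text
top ['pixels', 'fx', 'fy', 'cx', 'cy', 'camera_from_world'] 382.81713677206204 288.1063964408217 206.53178496969258 [[ 4.4493e+02  7.6960e+01  9.2463e+02]
 [ 1.3000e-01  1.0000e-02 -9.9000e-01]]
side ['pixels', 'fx', 'fy', 'cx', 'cy', 'camera_from_world'] 457.0294720181673 277.4524514676053 210.85614685613643 [[ 2.3187e+02 -5.4954e+02  6.0397e+02]
 [ 3.5000e-01  7.1000e-01 -6.1000e-01]]
{'clock': 0.1, 'joint_pos': array([ 1.25849575,  0.61580717, -0.01262095,  1.42470206,  0.00812315,
        1.10341948, -0.04039954]), 'qvel': array([-2.02150361e-05, -1.16344258e-03, -2.74391801e-03, -3.27038853e-03,
       -7.69652279e-04,  1.88155075e-03, -9.21130163e-04]), 'joint_torque': array([ 6.26889359e-04, -4.60040581e+01,  2.10119239e-01, -1.66243386e+01,
       -6.11171848e-02,  1.69449078e-02,  1.01000596e-04]), 'tool_pos': array([ 183.06079639, -622.95707662,  217.61909547]), 'tcp_rot': array([-3.10732070e+00, -4.47210874e-01,  5.82320641e-04]), 'ft_force': array([0.14315781, 0.25282525, 0.9384784 ]), 'moment': array([ 0.00900655,  0.02926737, -0.0381825 ]), 'grip_force': 0.0, 'width': 0.996382995542227}
```

View pics/top0.png

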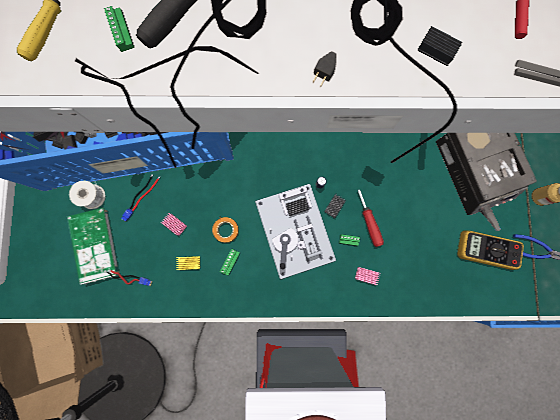

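View pics/side0.png

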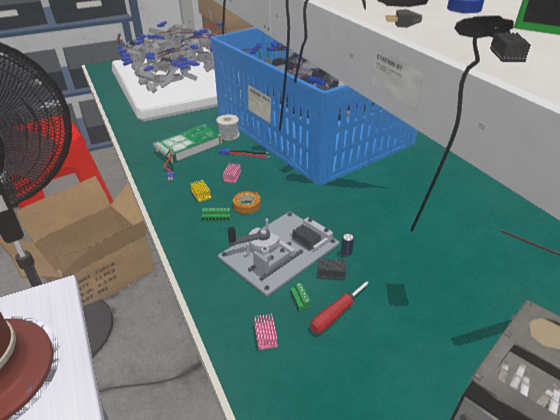

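The top view shows the fixture around (297,232), its plate corners near (257,202), (308,184), (338,262) and (281,278). The side view shows the lever knob near (232,233) and the push plate towards the lower left. I'll enlarge both views.

Run:
```python
from h import *
a=cv2.imread('pics/top0.png')[170:290,240:400];b=cv2.imread('pics/side0.png')[195:315,205:365]
cv2.imwrite('pics/c.png',np.vstack([cv2.resize(a,(800,600),interpolation=cv2.INTER_CUBIC)]));cv2.imwrite('pics/d.png',cv2.resize(b,(800,600),interpolation=cv2.INTER_CUBIC))
f=grab('top')
hsv=cv2.cvtColor(f['pixels'],cv2.COLOR_RGB2HSV)
m=((hsv[...,1]<60)).astype(np.uint8);m[:170]=0;m[290:]=0;m[:,:245]=0;m[:,345:]=0
m=cv2.morphologyEx(m,cv2.MORPH_OPEN,np.ones((5,5)))
c=max(cv2.findContours(m,0,1)[0],key=cv2.contourArea)
r=cv2.minAreaRect(c);print(r,cv2.contourArea(c))
for p in cv2.boxPoints(r): print(p,onz(f,*p,8).round(1))
ap=cv2.approxPolyDP(c,6,True)[:,0];
for p in ap: print(p,onz(f,*map(float,p),8).round(1))
```

```text
((294.70001220703125, 230.6000213623047), (81.90298461914062, 59.134586334228516), 71.56504821777344) 4627.0
[253.70003 201.10004] [588.  145.4   8. ]
[309.8     182.40002] [634.2   9.    8. ]
[335.7 260.1] [446.1 -50.6   8. ]
[279.60004 278.80002] [402.8  82.7   8. ]
[306 186] [625.2  18.4   8. ]
[256 201] [588.3 139.9   8. ]
[279 277] [407.   84.1   8. ]
[334 260] [446.3 -46.5   8. ]
```

View pics/c.png

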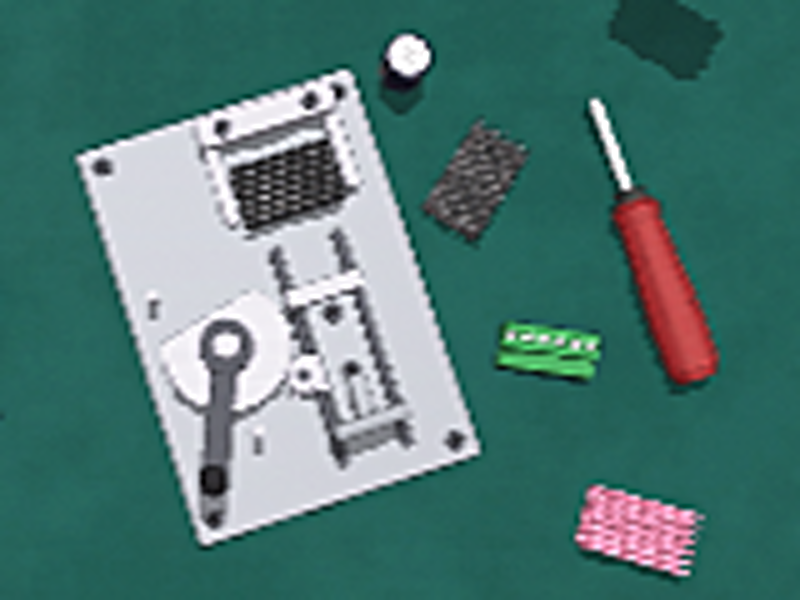

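View pics/d.png

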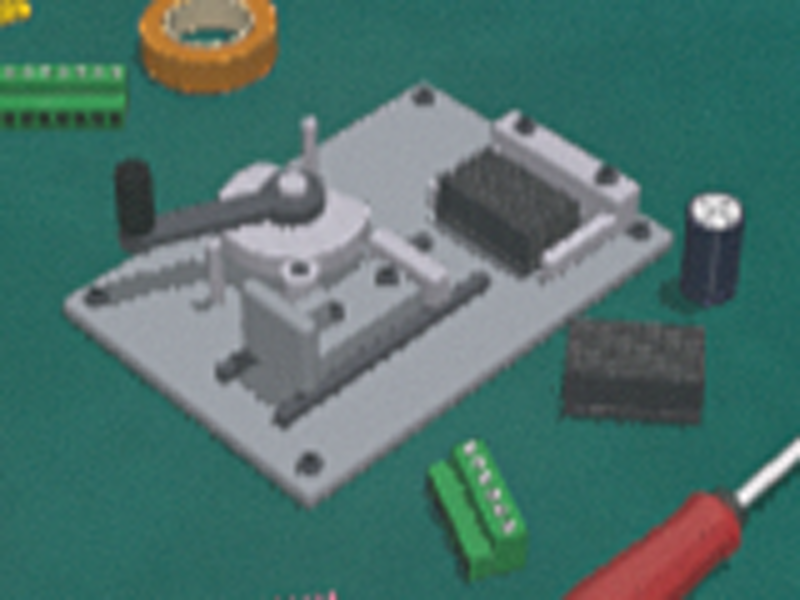

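The crops show these points (top crop/side crop): plate corners (78,158), (350,70), (480,455), (203,545) in the top crop and (425,85), (672,237), (310,505), (68,305) in the side crop. The bolt is at (228,343)/(293,182), and the knob top is at (213,478)/(133,165). The lever points back, so the cam is near locked, and the slide is back. I'll fit the pose.

```bash
cat > fit.py <<'E'
from h import *
from scipy.optimize import least_squares
P=[(112,92,8),(112,-48,8),(-85,-48,8),(-85,92,8),(0,52,41)]
T=[(78,158),(350,70),(480,455),(203,545),(228,343)]
S=[(425,85),(672,237),(310,505),(68,305),(293,182)]
def W(q,p):
    c,s=np.cos(q[2]),np.sin(q[2]);return np.array([q[0]+c*p[0]-s*p[1],q[1]+s*p[0]+c*p[1],p[2]])
if __name__=='__main__':
    t,s=grab('top'),grab('side')
    U=lambda a,o:((a[0]+.5)/5-.5+o[0],(a[1]+.5)/5-.5+o[1])
    def res(q,w=3):
        r=[]
        if w&1:
            for p,a in zip(P,T): r+=list(np.subtract(proj(t,W(q,p)),U(a,(240,170))))
        if w&2:
            for p,a in zip(P,S): r+=list(np.subtract(proj(s,W(q,p)),U(a,(205,195))))
        return r
    for w in(1,2,3):
        o=least_squares(res,[500,30,.3],args=(w,));print(o.x.round(4),np.round(o.fun,1))
    q=o.x;piv=W(q,(0,52,41))
    k=onz(t,*U((213,473),(240,170)),66);k2=onz(s,*U((133,165),(205,195)),66)
    for k in(k,k2):
        d=(k-piv)[:2];print('knob',k.round(1),np.hypot(*d),168-np.degrees(np.arctan2(d[1],d[0])-q[2])%360)
    np.save('q.npy',q)
    st=env.state();print(st['tool_pos'])
    for p in [(-60,0,31),(0,52,37)]:print(p,W(q,p).round(1))
E
python3 fit.py
```

```text
[5.11103e+02 2.04278e+01 3.12700e-01] [-0.2 -0.7  0.1 -0.5  0.5 -0.  -0.2  0.6 -0.1  0.5]
[5.114946e+02 1.609310e+01 3.161000e-01] [-0.  -0.5  1.2 -0.   0.3 -0.4 -1.5 -0.1  0.1  0.6]
[5.116473e+02 1.845280e+01 3.148000e-01] [ 0.5 -0.8  0.8 -0.7  1.3 -0.3  0.7  0.4  0.8  0.3 -0.4 -1.1  0.7 -0.7
 -0.3 -1.4 -1.9 -0.9 -0.3 -0.1]
knob [437.3  76.6  66. ] 58.8782345063634 14.524407873628036
knob [435.4  75.3  66. ] 60.58968054968425 13.027696537872288
[ 183.16689338 -623.29815243  218.11009184]
(-60, 0, 31) [ 4.546e+02 -1.000e-01  3.100e+01]
(0, 52, 37) [495.5  67.9  37. ]
```

```bash
cat > plan.py <<'E'
# rows for fixture-frame targets; cmd pose kept in cmd.json (world x,y,z,yaw deg)
from h import *; from fit import W
import json,os
from scipy.spatial.transform import Rotation as Ro
q=np.load('q.npy')
def F(x,y,z,yaw): return [*W(q,(x,y,z)),yaw+np.degrees(q[2])]
def cmd0():
    if os.path.exists('cmd.json'): return json.load(open('cmd.json'))
    r=Ro.from_rotvec([-3.1073,-.4472,0]).apply([1,0,0]);return [183.264,-623.599,218.64,float(np.degrees(np.arctan2(r[1],r[0])))]
def rows(targets,per=None,save=True):
    c=cmd0();a=np.radians(c[3]);X=np.array([np.cos(a),np.sin(a)]);Y=np.array([np.sin(a),-np.cos(a)])
    out=[];prev=np.array([0,0,0,0.])
    for t in targets:
        d=np.subtract(t[:2],c[:2]);g=np.array([c[3]-t[3],X@d/10,Y@d/10,(c[2]-t[2])/10])
        n=per or max(1,int(np.ceil(max(np.linalg.norm((g-prev)[1:])/5,abs(g-prev)[0]/9))))
        for i in range(1,n+1):
            m=prev+(g-prev)*i/n;out.append([0,0,round(m[0]),*[round(v,2) for v in m[1:]],0])
        prev=g
    l=out[-1];p=np.array(c[:2])+10*(X*l[3]+Y*l[4])
    if save: json.dump([p[0],p[1],c[2]-10*l[5],c[3]-l[2]],open('cmd.json','w'))
    print(len(out),json.dumps(out).replace('.0,',','))
    return out
E
python3 - <<'E'
from plan import *
print(cmd0(),F(-67,60,110,60))
rows([[390,-290,200,25]])
rows([[425,0,150,60],F(-67,60,100,60)])
E
```

```text
[183.264, -623.599, 218.64, 16.379430011952874] [np.float64(429.36283118324224), np.float64(54.76083832285945), np.float64(110.0), np.float64(78.03569619876616)]
8 [[0, 0, -1, 3.66, -3.27, 0.23, 0], [0, 0, -2, 7.31, -6.54, 0.47, 0], [0, 0, -3, 10.97, -9.82, 0.7, 0], [0, 0, -4, 14.62, -13.09, 0.93, 0], [0, 0, -5, 18.28, -16.36, 1.16, 0], [0, 0, -6, 21.93, -19.63, 1.4, 0], [0, 0, -8, 25.59, -22.9, 1.63, 0], [0, 0, -9, 29.24, -26.18, 1.86, 0]]
9 [[0, 0, -6, 2.6, -4.12, 0.83, 0], [0, 0, -12, 5.2, -8.23, 1.67, 0], [0, 0, -17, 7.8, -12.35, 2.5, 0], [0, 0, -23, 10.4, -16.46, 3.34, 0], [0, 0, -29, 12.99, -20.58, 4.17, 0], [0, 0, -35, 15.59, -24.7, 5, 0], [0, 0, -41, 16.51, -26.28, 6.67, 0], [0, 0, -47, 17.42, -27.87, 8.34, 0], [0, 0, -53, 18.33, -29.46, 10, 0]]
```

jog_arm(steps=[[[0,0,-1,3.66,-3.27,0.23,0],[0,0,-2,7.31,-6.54,0.47,0],[0,0,-3,10.97,-9.82,0.7,0],[0,0,-4,14.62,-13.09,0.93,0],[0,0,-5,18.28,-16.36,1.16,0],[0,0,-6,21.93,-19.63,1.4,0],[0,0,-8,25.59,-22.9,1.63,0],[0,0,-9,29.24,-26.18,1.86,0],[0,0,-9,29.24,-26.18,1.86,0],[0,0,-9,29.24,-26.18,1.86,0]]])

```text
clock: 1.5
tool_pos: [389.5, -290.7, 200.1]
tcp_rot: [3.064, 0.689, -0.001]
ft_force: [-0.3, -0.8, -0.2]
width: 0.012
grip_force: 0.0
```

jog_arm(steps=[[[0,0,-6,2.6,-4.12,0.83,0],[0,0,-12,5.2,-8.23,1.67,0],[0,0,-17,7.8,-12.35,2.5,0],[0,0,-23,10.4,-16.46,3.34,0],[0,0,-29,12.99,-20.58,4.17,0],[0,0,-35,15.59,-24.7,5,0],[0,0,-41,16.51,-26.28,6.67,0],[0,0,-47,17.42,-27.87,8.34,0],[0,0,-53,18.33,-29.46,10,0],[0,0,-53,18.33,-29.46,10,0],[0,0,-53,18.33,-29.46,10,0]]])

```text
clock: 2.88
tool_pos: [429.8, 52.9, 100.4]
tcp_rot: [2.439, 1.979, -0.0]
ft_force: [-0.2, 0.4, 0.2]
width: 0.004
grip_force: 0.0
```

Run:
```python
from plan import *
rows([F(-67,59,46,60)])
f=grab('side');b=cv2.cvtColor(f['pixels'],cv2.COLOR_RGB2BGR)[175:315,190:365]
cv2.imwrite('pics/e.png',cv2.resize(b,(750,600),interpolation=cv2.INTER_CUBIC))
```

```text
2 [[0, 0, 0, -0.04, 0.03, 2.7, 0], [0, 0, 0, -0.09, 0.05, 5.4, 0]]
```

View pics/e.png

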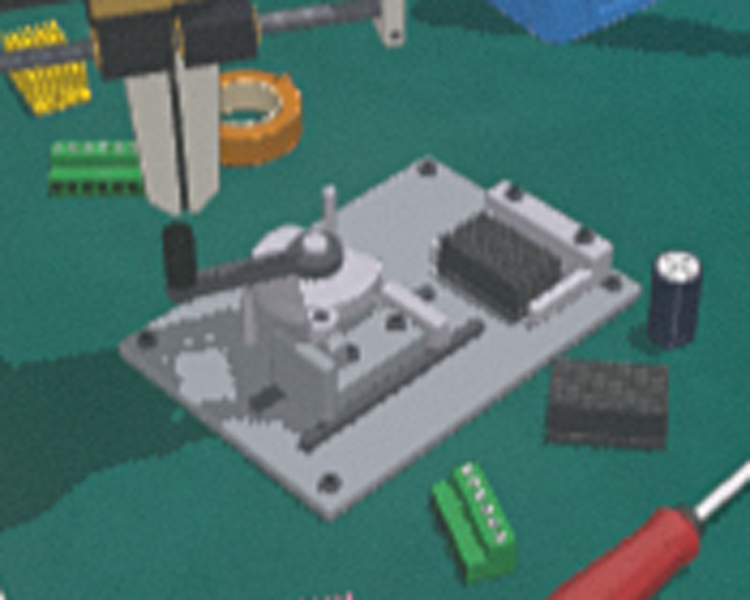

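The side view shows the closed fingertips near (182,205), above the knob and on its near side; the knob is at (180,255). I'll lower and push.

jog_arm(steps=[[[0,0,0,0,0,2.7,0],[0,0,0,-0.1,0.05,5.4,0],[0,0,0,-0.1,0.05,5.4,0]]])

```text
clock: 3.3
tool_pos: [429.0, 52.3, 45.5]
tcp_rot: [-2.437, -1.982, 0.004]
ft_force: [-0.3, -0.4, 0.3]
width: 0.006
grip_force: 0.0
```

```bash
cat >> plan.py <<'E'
def push(th,n,gap,z=46,yaw=None):
    "tool centre behind knob at lever angle th, pushing along F angle n"
    t,a=np.radians(th),np.radians(n);return F(62*np.cos(t)-(14.5+gap)*np.cos(a),52+62*np.sin(t)-(14.5+gap)*np.sin(a),z,n if yaw is None else yaw)
E
python3 - <<'E'
from plan import *
s=np.linspace(0,1,11)
T=[push(154-101*u,60-60*u,0) for u in s]
rows(T[:6],per=2);rows(T[6:10],per=2)
E
```

```text
12 [[0, 0, 0, 0.43, -0.01, 0, 0], [0, 0, 0, 0.87, -0.02, 0, 0], [0, 0, 3, 1.42, -0.09, 0, 0], [0, 0, 6, 1.97, -0.15, 0, 0], [0, 0, 9, 2.51, -0.11, 0, 0], [0, 0, 12, 3.06, -0.08, 0, 0], [0, 0, 15, 3.59, 0.05, 0, 0], [0, 0, 18, 4.11, 0.18, 0, 0], [0, 0, 21, 4.61, 0.39, 0, 0], [0, 0, 24, 5.1, 0.61, 0, 0], [0, 0, 27, 5.54, 0.9, 0, 0], [0, 0, 30, 5.98, 1.2, 0, 0]]
8 [[0, 0, 3, 0.51, 0.13, 0, 0], [0, 0, 6, 1.02, 0.25, 0, 0], [0, 0, 9, 1.5, 0.47, 0, 0], [0, 0, 12, 1.97, 0.68, 0, 0], [0, 0, 15, 2.4, 0.98, 0, 0], [0, 0, 18, 2.82, 1.27, 0, 0], [0, 0, 21, 3.19, 1.63, 0, 0], [0, 0, 24, 3.55, 1.99, 0, 0]]
```

jog_arm(steps=[[[0,0,0,0.43,-0.01,0,0],[0,0,0,0.87,-0.02,0,0],[0,0,3,1.42,-0.09,0,0],[0,0,6,1.97,-0.15,0,0],[0,0,9,2.51,-0.11,0,0],[0,0,12,3.06,-0.08,0,0],[0,0,15,3.59,0.05,0,0],[0,0,18,4.11,0.18,0,0],[0,0,21,4.61,0.39,0,0],[0,0,24,5.1,0.61,0,0],[0,0,27,5.54,0.9,0,0],[0,0,30,5.98,1.2,0,0]]])

```text
clock: 4.8
tool_pos: [452.6, 110.2, 46.3]
tcp_rot: [-2.867, -1.284, 0.002]
ft_force: [-3.9, -0.4, 0.9]
width: 0.007
grip_force: 1.3
```

jog_arm(steps=[[[0,0,3,0.51,0.13,0,0],[0,0,6,1.02,0.25,0,0],[0,0,9,1.5,0.47,0,0],[0,0,12,1.97,0.68,0,0],[0,0,15,2.4,0.98,0,0],[0,0,18,2.82,1.27,0,0],[0,0,21,3.19,1.63,0,0],[0,0,24,3.55,1.99,0,0],[0,0,24,3.55,1.99,0,0]]])

```text
clock: 5.92
tool_pos: [493.3, 123.0, 46.2]
tcp_rot: [3.071, 0.662, 0.004]
ft_force: [-0.5, 0.3, -0.4]
width: 0.002
grip_force: 0.4
```

Run:
```python
from plan import *
print(cmd0(),env.state()['tool_pos'])
rows([push(58,3,0),push(53,0,0),push(53,0,-4)],per=2)
f=grab('top');b=cv2.cvtColor(f['pixels'],cv2.COLOR_RGB2BGR)[170:290,220:380]
cv2.imwrite('pics/f.png',cv2.resize(b,(800,600),interpolation=cv2.INTER_CUBIC))
```

```text
[491.87437705476486, 123.25988919624001, 46.03999999999999, 24.379430011952877] [493.25482973 123.03952947  46.19612686]
6 [[0, 0, 2, 0.22, 0.12, 0, 0], [0, 0, 3, 0.45, 0.25, 0, 0], [0, 0, 5, 0.66, 0.39, 0, 0], [0, 0, 6, 0.86, 0.53, 0, 0], [0, 0, 6, 1.06, 0.55, 0, 0], [0, 0, 6, 1.26, 0.57, 0, 0]]
```

View pics/f.png

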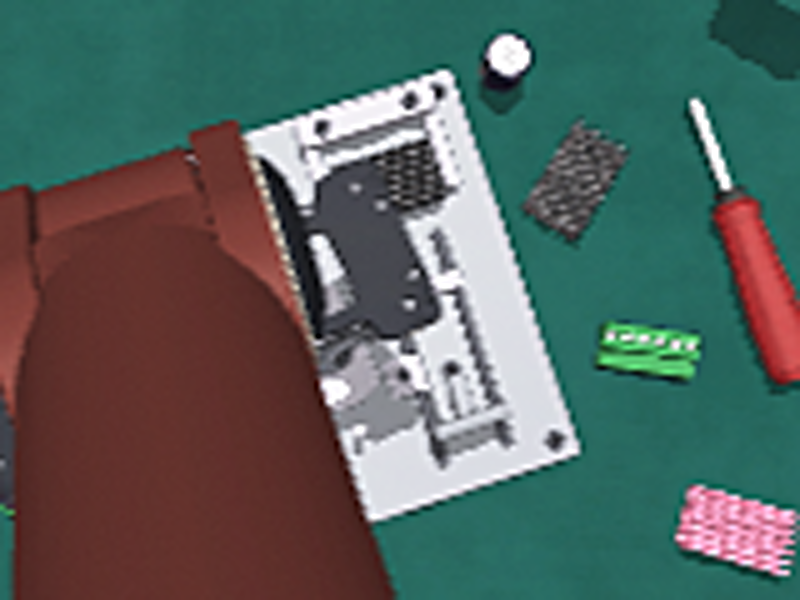

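The arm hides the knob, but the lever no longer points back: it has swept round. I'll continue to the stop.

jog_arm(steps=[[[0,0,2,0.22,0.12,0,0],[0,0,3,0.45,0.25,0,0],[0,0,5,0.66,0.39,0,0],[0,0,6,0.86,0.53,0,0],[0,0,6,1.06,0.55,0,0],[0,0,6,1.26,0.57,0,0],[0,0,6,1.26,0.57,0,0]]])

```text
clock: 6.85
tool_pos: [500.7, 122.2, 45.6]
tcp_rot: [3.101, 0.501, -0.017]
ft_force: [-9.3, 0.5, 7.2]
width: 0.007
grip_force: 4.5
```

jog_arm(steps=[[[0,0,0,0.3,0,0,0],[0,0,0,0.6,0,0,0],[0,0,0,0.6,0,0,0]]])

```text
clock: 7.22
tool_pos: [501.0, 122.5, 45.1]
tcp_rot: [3.099, 0.501, -0.036]
ft_force: [-16.5, -3.0, 12.5]
width: 0.008
grip_force: 8.4
```

Run:
```python
from plan import *
c=cmd0();a=np.radians(c[3]);print(c)
c[0]+=6*np.cos(a);c[1]+=6*np.sin(a);json.dump(c,open('cmd.json','w'))
p=env.state()['tool_pos'];d=p[:2]-q[:2];print(p,c,'fix',d@[np.cos(q[2]),np.sin(q[2])],d@[-np.sin(q[2]),np.cos(q[2])],push(53,0,0))
```

```text
[505.7036906444874, 123.26914322869187, 46.03999999999999, 18.379430011952877]
[500.96136839 122.45417287  45.1281372 ] [np.float64(511.39762628201004), np.float64(125.16099336962527), 46.03999999999999, 18.379430011952877] fix 22.038954435535786 102.19955764440661 [np.float64(501.90875593800286), np.float64(122.04314042548918), np.float64(46.0), np.float64(18.035696198766157)]
```

Run:
```python
from plan import *
rows([F(0,101,46,0),F(-10,95,100,0),F(-79,0,100,0)])
rows([F(-79,0,25,0)])
rows([F(-67.5,0,25,0),F(-67.5+40,0,25,0)],per=3)
```

```text
6 [[0, 0, 0, -3.28, 0.03, 0, 0], [0, 0, 0, -3.78, 0.33, -2.7, 0], [0, 0, 0, -4.28, 0.63, -5.4, 0], [0, 0, 0, -6.6, 3.78, -5.4, 0], [0, 0, 0, -8.92, 6.93, -5.4, 0], [0, 0, 0, -11.24, 10.09, -5.4, 0]]
2 [[0, 0, 0, -0, -0, 3.75, 0], [0, 0, 0, -0, -0, 7.5, 0]]
6 [[0, 0, 0, 0.38, 0, 0, 0], [0, 0, 0, 0.77, 0, 0, 0], [0, 0, 0, 1.15, 0, 0, 0], [0, 0, 0, 2.48, 0.01, 0, 0], [0, 0, 0, 3.82, 0.02, 0, 0], [0, 0, 0, 5.15, 0.03, 0, 0]]
```

jog_arm(steps=[[[0,0,0,-1.5,0,0,0],[0,0,0,-3.28,0,0,0],[0,0,0,-3.78,0.33,-2.7,0],[0,0,0,-4.28,0.63,-5.4,0],[0,0,0,-6.6,3.78,-5.4,0],[0,0,0,-8.92,6.93,-5.4,0],[0,0,0,-11.24,10.09,-5.4,0],[0,0,0,-11.24,10.09,-5.4,0],[0,0,0,-11.24,10.09,-5.4,0]]])

```text
clock: 8.35
tool_pos: [438.2, -6.0, 100.4]
tcp_rot: [3.101, 0.501, 0.005]
ft_force: [0.6, -0.1, 0.1]
width: 0.009
grip_force: 0.0
```

Run:
```python
from plan import *
print(env.state()['tool_pos'],F(-79,0,100,0))
f=grab('side');b=cv2.cvtColor(f['pixels'],cv2.COLOR_RGB2BGR)[175:315,190:365]
cv2.imwrite('pics/g.png',cv2.resize(b,(750,600),interpolation=cv2.INTER_CUBIC))
```

```text
[438.19828327  -5.99022202 100.39716786] [np.float64(436.52903295238104), np.float64(-6.006303721209008), np.float64(100.0), np.float64(18.035696198766157)]
```

View pics/g.png

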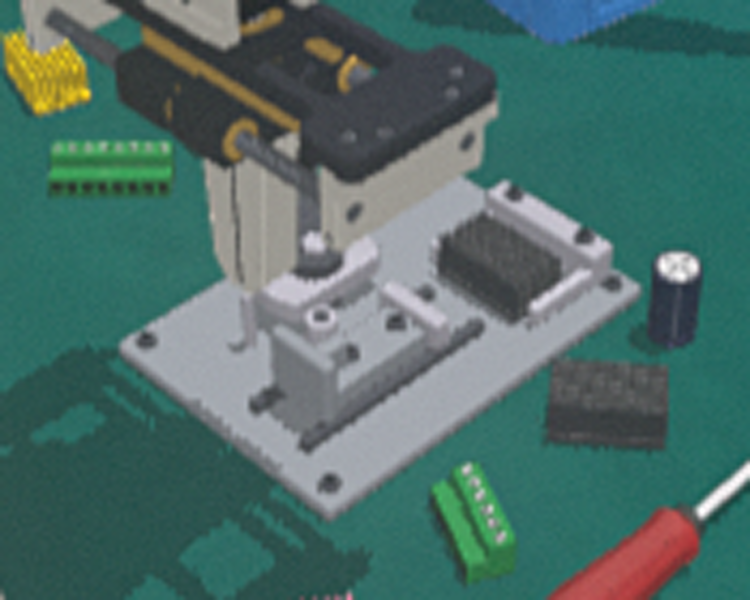

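The fingertips are at (240,280), above the space behind the push plate. The cam's flat now faces the follower, and the sink is untouched. I'll lower and push the slide.

jog_arm(steps=[[[0,0,0,0,0,2.5,0],[0,0,0,0,0,5,0],[0,0,0,0,0,7.5,0],[0,0,0,0,0,7.5,0]]])

```text
clock: 8.9
tool_pos: [436.2, -4.8, 23.9]
tcp_rot: [-3.1, -0.505, 0.004]
ft_force: [-0.6, 0.0, 0.9]
width: 0.007
grip_force: 0.0
```

jog_arm(steps=[[[0,0,0,0.4,0,0,0],[0,0,0,0.8,0,0,0],[0,0,0,1.15,0,0,0],[0,0,0,1.6,0,0,0],[0,0,0,2.2,0,0,0],[0,0,0,2.9,0,0,0],[0,0,0,3.6,0,0,0],[0,0,0,4.3,0,0,0],[0,0,0,4.8,0.02,0,0],[0,0,0,5.15,0.03,0,0],[0,0,0,5.15,0.03,0,0]]])

```text
clock: 10.28
tool_pos: [486.2, 10.1, 25.1]
tcp_rot: [-3.101, -0.502, -0.002]
ft_force: [-1.4, -0.5, 0.8]
width: 0.005
grip_force: 0.7
```

jog_arm(steps=[[[0,0,0,0.3,0,0,0],[0,0,0,0.6,0,0,0],[0,0,0,0.8,0,0,0],[0,0,0,0.8,0,0,0]]])

```text
clock: 10.78
tool_pos: [491.8, 12.0, 25.0]
tcp_rot: [3.101, 0.501, -0.004]
ft_force: [-4.5, -2.1, 2.2]
width: 0.004
grip_force: 2.5
```

jog_arm(steps=[[[0,0,0,0.2,0,0,0],[0,0,0,0.4,0,0,0],[0,0,0,0.4,0,0,0]]])

```text
clock: 11.15
tool_pos: [491.7, 12.0, 24.7]
tcp_rot: [3.101, 0.499, -0.017]
ft_force: [-9.3, -3.6, 8.1]
width: 0.003
grip_force: 5.1
```

jog_arm(steps=[[[0,0,0,0.4,0,0,0],[0,0,0,0.8,0,0,0],[0,0,0,0.8,0,0,0],[0,0,0,0.8,0,0,0]]])

```text
clock: 11.65
tool_pos: [491.4, 12.0, 24.2]
tcp_rot: [3.101, 0.497, -0.043]
ft_force: [-18.5, -6.5, 16.9]
width: 0.005
grip_force: 10.3
```

Run:
```python
from plan import *
c=cmd0();a=np.radians(c[3]);c[0]+=20*np.cos(a);c[1]+=20*np.sin(a);json.dump(c,open('cmd.json','w'));print(c)
f=grab('side');b=cv2.cvtColor(f['pixels'],cv2.COLOR_RGB2BGR)[175:315,190:365]
cv2.imwrite('pics/i.png',cv2.resize(b,(750,600),interpolation=cv2.INTER_CUBIC))
rows([F(-45,0,25,0),F(-45,0,100,0),F(65,88,100,0)])
rows([push(53,180,9,46,0)])
```

```text
[np.float64(504.49317072997417), np.float64(16.227167156047514), 25.039999999999992, 18.379430011952877]
6 [[0, 0, 0, -3.75, -0.01, 0, 0], [0, 0, 0, -3.75, -0.01, -3.75, 0], [0, 0, 0, -3.75, -0.01, -7.5, 0], [0, 0, 0, -0.07, -2.92, -7.5, 0], [0, 0, 0, 3.62, -5.84, -7.5, 0], [0, 0, 0, 7.3, -8.75, -7.5, 0]]
2 [[0, 0, 0, -0.2, -0.68, 2.7, 0], [0, 0, 0, -0.41, -1.35, 5.4, 0]]
```

View pics/i.png

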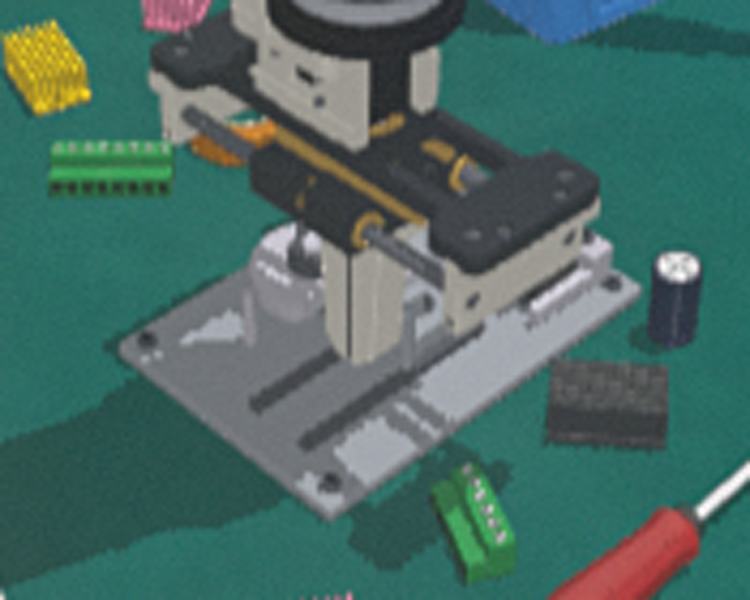

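The slide is hard against its end (18 N gives no more travel) and the plate has moved forward. I'll retreat, go round in front of the knob and look.

jog_arm(steps=[[[0,0,0,-1.9,0,0,0],[0,0,0,-3.75,0,0,0],[0,0,0,-3.75,0,-3.75,0],[0,0,0,-3.75,0,-7.5,0],[0,0,0,-0.07,-2.92,-7.5,0],[0,0,0,3.62,-5.84,-7.5,0],[0,0,0,7.3,-8.75,-7.5,0],[0,0,0,7.3,-8.75,-7.5,0]]])

```text
clock: 12.7
tool_pos: [549.6, 128.6, 100.6]
tcp_rot: [-3.095, -0.513, -0.012]
ft_force: [0.4, -0.2, 0.3]
width: 0.004
grip_force: 0.0
```

jog_arm(steps=[[[0,0,0,-0.2,-0.68,2.7,0],[0,0,0,-0.4,-1.35,5.4,0],[0,0,0,-0.4,-1.35,5.4,0]]])

```text
clock: 13.08
tool_pos: [536.9, 133.6, 44.7]
tcp_rot: [-3.101, -0.503, 0.004]
ft_force: [0.5, -0.8, 0.7]
width: 0.004
grip_force: 0.0
```

Run:
```python
from plan import *
print(env.state()['tool_pos'],cmd0())
f=grab('side');b=cv2.cvtColor(f['pixels'],cv2.COLOR_RGB2BGR)[175:315,190:365]
cv2.imwrite('pics/j.png',cv2.resize(b,(750,600),interpolation=cv2.INTER_CUBIC))
s=np.linspace(0,1,11)
T=[push(53+115*u,180+60*u,0,46,60*u) for u in s]
rows(T[:6],per=2);rows(T[6:10],per=2);rows(T[10:]+[push(168,240,-5,46,60)],per=3)
```

```text
[536.91132646 133.57582694  44.66703796] [538.0323875951467, 133.79982950606376, 46.03999999999999, 18.379430011952877]
12 [[0, 0, 0, -0.45, -0, 0, 0], [0, 0, 0, -0.9, -0.01, 0, 0], [0, 0, -3, -1.43, -0.41, 0, 0], [0, 0, -6, -1.96, -0.81, 0, 0], [0, 0, -9, -2.56, -1.1, 0, 0], [0, 0, -12, -3.15, -1.39, 0, 0], [0, 0, -15, -3.79, -1.55, 0, 0], [0, 0, -18, -4.42, -1.72, 0, 0], [0, 0, -21, -5.07, -1.76, 0, 0], [0, 0, -24, -5.71, -1.8, 0, 0], [0, 0, -27, -6.35, -1.71, 0, 0], [0, 0, -30, -6.99, -1.62, 0, 0]]
8 [[0, 0, -3, -0.62, -0.12, 0, 0], [0, 0, -6, -1.24, -0.24, 0, 0], [0, 0, -9, -1.87, -0.24, 0, 0], [0, 0, -12, -2.5, -0.23, 0, 0], [0, 0, -15, -3.1, -0.1, 0, 0], [0, 0, -18, -3.71, 0.02, 0, 0], [0, 0, -21, -4.27, 0.27, 0, 0], [0, 0, -24, -4.83, 0.51, 0, 0]]
6 [[0, 0, -2, -0.4, 0.08, 0, 0], [0, 0, -4, -0.8, 0.15, 0, 0], [0, 0, -6, -1.19, 0.23, 0, 0], [0, 0, -6, -1.36, 0.25, 0, 0], [0, 0, -6, -1.53, 0.26, 0, 0], [0, 0, -6, -1.69, 0.28, 0, 0]]
```

View pics/j.png

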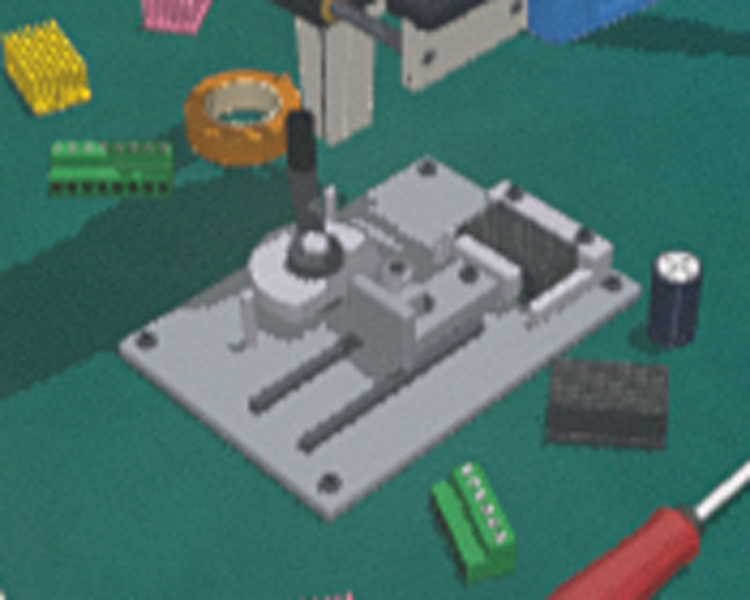

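The slide is home, with the heat sink flat between the jaw and the end stop at (540,240). The fingers at (340,120) are just in front of the knob at (300,140). I'll push the lever back.

jog_arm(steps=[[[0,0,0,-0.45,0,0,0],[0,0,0,-0.9,-0.01,0,0],[0,0,-3,-1.43,-0.41,0,0],[0,0,-6,-1.96,-0.81,0,0],[0,0,-9,-2.56,-1.1,0,0],[0,0,-12,-3.15,-1.39,0,0],[0,0,-15,-3.79,-1.55,0,0],[0,0,-18,-4.42,-1.72,0,0],[0,0,-21,-5.07,-1.76,0,0],[0,0,-24,-5.71,-1.8,0,0],[0,0,-27,-6.35,-1.71,0,0],[0,0,-30,-6.99,-1.62,0,0]]])

```text
clock: 14.62
tool_pos: [464.7, 127.1, 45.7]
tcp_rot: [-2.862, -1.293, 0.004]
ft_force: [-0.2, 4.7, 2.3]
width: 0.003
grip_force: 1.9
```

jog_arm(steps=[[[0,0,-3,-0.62,-0.12,0,0],[0,0,-6,-1.24,-0.24,0,0],[0,0,-9,-1.87,-0.24,0,0],[0,0,-12,-2.5,-0.23,0,0],[0,0,-15,-3.1,-0.1,0,0],[0,0,-18,-3.71,0.02,0,0],[0,0,-21,-4.27,0.27,0,0],[0,0,-24,-4.83,0.51,0,0],[0,0,-24,-4.83,0.51,0,0]]])

```text
clock: 15.75
tool_pos: [437.6, 85.0, 45.7]
tcp_rot: [2.536, 1.852, -0.005]
ft_force: [-0.2, 0.5, -0.6]
width: 0.003
grip_force: 0.0
```

jog_arm(steps=[[[0,0,-2,-0.4,0.08,0,0],[0,0,-4,-0.8,0.15,0,0],[0,0,-6,-1.19,0.23,0,0],[0,0,-6,-1.36,0.25,0,0],[0,0,-6,-1.53,0.26,0,0],[0,0,-6,-1.69,0.28,0,0],[0,0,-6,-1.69,0.28,0,0]]])

```text
clock: 16.62
tool_pos: [436.7, 77.9, 46.1]
tcp_rot: [-2.423, -1.991, -0.015]
ft_force: [-2.2, 14.1, -4.8]
width: 0.004
grip_force: 6.6
```

jog_arm(steps=[[[0,0,0,-0.3,0,0,0],[0,0,0,-0.6,0,0,0],[0,0,0,-0.6,0,0,0]]])

```text
clock: 17.0
tool_pos: [436.8, 77.5, 46.3]
tcp_rot: [-2.415, -1.994, -0.028]
ft_force: [-0.3, 23.9, -7.8]
width: 0.005
grip_force: 10.8
```

Run:
```python
from plan import *
c=cmd0();a=np.radians(c[3]);c[0]-=6*np.cos(a);c[1]-=6*np.sin(a);json.dump([float(v) for v in c],open('cmd.json','w'))
print(c,env.state()['tool_pos'],push(168,240,0))
rows([push(168,240,12,46,60),push(168,240,12,120,60),[430,-60,180,60],[420,-200,200,40]])
```

```text
[np.float64(434.66621337223893), np.float64(64.80717773761978), 46.03999999999999, 78.37943001195288] [436.78108949  77.53658979  46.31350548] [np.float64(436.8971567406237), np.float64(75.56359834751889), np.float64(46.0), np.float64(258.0356961987662)]
10 [[0, 0, 0, 2.3, 0.01, 0, 0], [0, 0, 0, 2.3, 0.01, -3.7, 0], [0, 0, 0, 2.3, 0.01, -7.4, 0], [0, 0, 5, -1.36, 0.52, -8.9, 0], [0, 0, 9, -5.01, 1.03, -10.4, 0], [0, 0, 14, -8.66, 1.54, -11.9, 0], [0, 0, 18, -12.32, 2.06, -13.4, 0], [0, 0, 25, -16.96, 2.67, -14.06, 0], [0, 0, 32, -21.6, 3.28, -14.73, 0], [0, 0, 38, -26.23, 3.9, -15.4, 0]]
```

jog_arm(steps=[[[0,0,0,1.2,0,0,0],[0,0,0,2.3,0,0,0],[0,0,0,2.3,0,-3.7,0],[0,0,0,2.3,0,-7.4,0],[0,0,5,-1.36,0.5,-8.9,0],[0,0,9,-5,1,-10.4,0],[0,0,14,-8.7,1.5,-11.9,0],[0,0,18,-12.3,2,-13.4,0],[0,0,25,-17,2.7,-14,0],[0,0,32,-21.6,3.3,-14.7,0],[0,0,38,-26.2,3.9,-15.4,0],[0,0,38,-26.2,3.9,-15.4,0]]])

```text
clock: 18.5
tool_pos: [418.4, -205.3, 200.4]
tcp_rot: [2.951, 1.068, -0.003]
ft_force: [0.3, 0.3, -0.6]
width: 0.007
grip_force: 0.0
```

Run:
```python
from plan import *
f=grab('top');b=cv2.cvtColor(f['pixels'],cv2.COLOR_RGB2BGR)[170:290,220:380]
cv2.imwrite('pics/k.png',cv2.resize(b,(800,600),interpolation=cv2.INTER_CUBIC));print(env.state()['tool_pos'])
```

```text
[ 418.82388725 -202.27617606  200.08710945]
```

View pics/k.png

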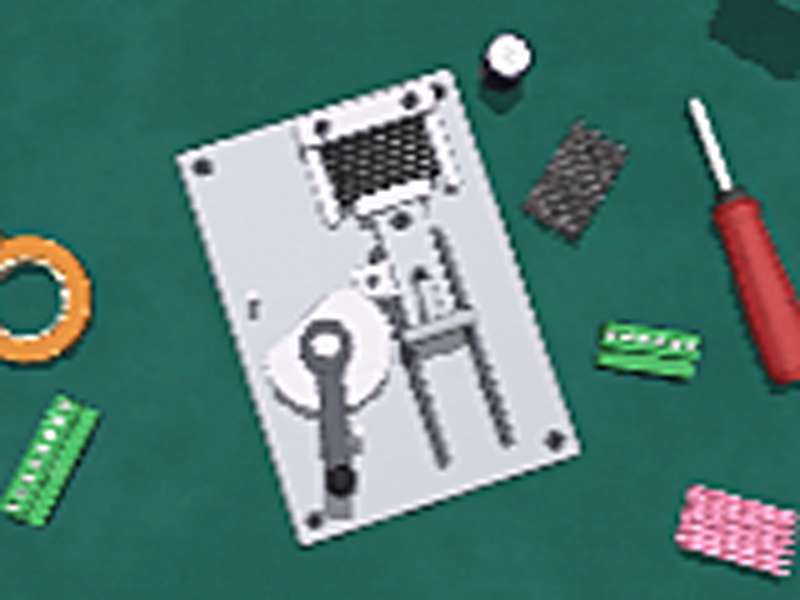

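The top view shows the lever at its back stop dowel (340,455) and the cam disc behind the follower (372,280). The sink is tight between the jaw and the end stop, the bystanders are unmoved, and the arm is clear.

```bash
python3 -c "
from station import env
print(env.finish_job())"
```

```text
the job is handed in; nothing more can be done
None
```

The heat sink is clamped: the lever went forward to its stop, the slide was pushed home and the lever went back to its other stop, with nothing around it moved; the arm is clear and the job was handed in at about 18.6 s, with no verdict returned.

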